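Draw out the telescoping bottle brush

ROBOT

A 7-joint arm with a two-finger parallel gripper is mounted at the origin on a cart in front of the work surface, level with it; the furniture and walls round the work are solid. World frame = base frame: x ahead of the robot, y to its left, z up, the work surface at z = 0. Lengths are in m, angles in rad, forces in N, time in s.
With the tool pointing down it reaches from about 0.425 to 0.95 m from the base axis. Payload 4.7 kg.
Tool frame: the origin (TCP) lies between the finger pads; the fingertips stand 17 mm ahead of it and the grasp point (between the pads) lies 2 mm behind it; z points along the fingers, y is the line along which they close (so a half turn about z gives the same grasp; the last joint's range is limited). The gripper opens to 85 mm and grips with 20 to 120 N. Pads are 22 mm wide; open, the fingers measure 114 mm over their backs; the gripper's body (76 mm by 85 mm) begins 54 mm behind the grasp point. The pads swing forward as they close: fully open they stand 13 mm farther back than shut.
Start: joints at [1.128, 0.469, -0.049, 1.532, 0.024, 1.141, -0.082], TCP at [0.271, -0.618, 0.248] pointing down, gripper open.
Joint ranges: [-2.59, 2.59], [-0.33, 1.99], [-1.39, 1.29], [0.1, 2.45], [-1.04, 4.18], [0.21, 1.99], [-2.66, 2.66]. Speed limits (rad/s): [2.57, 2.57, 3.14, 3.14, 3.14, 3.14, 3.14].

INTERFACE

Orientations are given as [roll, pitch, yaw] about the fixed x, y, z axes, in that order (R = Rz(yaw) Ry(pitch) Rx(roll)).
In Python, from cell import observe, grab_frame, camera_info, ctrl gives the robot as it stands.
- The arm moves only by the tool step_arm, never from a script. Its argument "series" is text: rows parted by semicolons, each of 5 numbers parted by spaces: the shift along the tool's x, y, z in m, then the turn about the tool's z in degrees, then the closure, from -1 (fully open) to 1 (shut). A call has 1 to 8 rows; each row is the pose to reach, as a shift and turn from the pose commanded when the call began, along the tool's axes at that moment; what a row does not reach only later rows make up. A row lasts 1/10 s, in which the tool goes at most 50 mm and 8.59 degrees, less where a joint would pass 70% of its speed; a pose out of reach is approached as far as the arm can. A call with a gripper value outside its range is refused whole. The fingers move at their own pace and stop on an object; the grip force is fixed at half the most. Time passes only in rows, so rows that repeat a pose let the fingers close. It gives the time, the measured TCP pose, the force, the opening and the grip force at its end, in the units of the state.
- observe(): the state, without advancing time (a new reading comes with each control period).
- grab_frame(name): name is "scene" or "top" or "wrist"; returns the picture (384x512x3 uint8, red, green, blue); there is no depth.
- camera_info(name): a dict with "mtx" (3x3 intrinsics, pixels), "D" ([k1, k2, p1, p2, k3] as OpenCV has them; the pictures are not rectified), "rvec" (rotation vector, rad) and "tvec" (3), from world to camera coordinates, as OpenCV has them; the wrist camera has in their place "tool_from_camera" (4x4, takes a point from camera to tool coordinates, whose origin is the TCP and whose axes are the flange's). Camera axes: x right, y down, z forward; pixel columns grow to the right and rows downward; lengths in m; the calibration is good to about 2 mm. A picture is of the moment at which its call begins: read the wrist's pose just before it. camera_info takes no time and is no camera call.
- ctrl.hand_in(): hands the job in; it is judged then, once.
The state is a dict: "t": time; "joints": joint angles; "joint_vel": joint speeds; "joint_efforts": joint torques, N m; "position": TCP position; "eef_rot": TCP orientation; "contact_force": force on the tool from outside, world axes, zero at the start; "moment": the same for the moment, N m; "opening": finger opening in m; "gripper_force": force on a finger pad.
Only numpy, scipy, OpenCV 4.12 (cv2) and the standard library are available. Lean on these libraries where they do the work, as an engineer would, in place of code of your own. Each camera call takes 0.05 s, during which the arm holds its last target. There are 200 camera calls.

TASK

The bottle brush stands in its parking stand with its telescoping handle pushed in and locked. Squeeze in the sprung catch on the side of the grip, draw the handle straight up past its first stop to the second stop, where both sections are fully out, and finish holding it there by the grip, since it sinks back if let go. Handle it gently: never press on the catch with more than 40 N, and leave the small things standing round it where they are.

Things in the scene. Friction and masses are not known exactly. Their poses are not given: they have to be found in the camera images.
- grip_centre (a point): Centre of the black grip block on top of the handle: 34 mm along its x, 40 mm along its y, 52 mm tall; about 160 mm above the worktop while pushed in. y points out of the side that carries the catch, z up; it only moves straight up and down. With the catch it is 48 mm wide along y (44 mm with the catch in), so gripping along y squeezes the catch. A wire loop rises 8 mm above its top.
- grip_head: The grip block with its catch (the part to hold). Origin on the handle's axis, level with the worktop while the handle is pushed in; it rises with the grip; z up, y toward the catch. Below the grip are the steel top tube (15 mm across), the middle tube (20 mm) and the stand's round collar (44 mm), which ends 4 mm below the grip's lower face while pushed in.
- catch_pad: The catch: a ribbed grey paddle 24 mm wide and 34 mm tall that stands 8 mm (4 mm when pressed) out of the grip's +y side, at mid height. Origin on the handle's axis, level with the worktop while all is pushed in and the catch is out. It cracks if pressed with more than 40 N.
- catch (a joint): How far the catch is pressed in, m: 0 out, 0.004 fully in. The spring takes 2 N to start and 6 N to be fully in. Pressed less than about 3 mm, the handle is locked down; once the handle has risen 10 mm the catch no longer matters.
- top_section (a joint): How far the top tube (with the grip) is drawn out of the middle tube, m: 0 in, 0.055 at the first stop. It runs easily (under 3 N) and sinks back by its own weight if let go.
- middle_section (a joint): How far the middle tube is drawn out of the stand, m: 0 in, 0.055 at the second stop. It runs stiffly, at about 5 to 8 N, so it comes only after the top tube has reached the first stop. Both sections out, the grip stands 110 mm higher than pushed in. The second stop is hard.
- brush_stand: The stand, fixed to the worktop: a dark round dish 120 mm across with a post on its +x side that is 128 mm high, 46 mm from the axis, holding the brush upright in its collar. Origin at the centre of its underside on the worktop; z up, same axes as the grip.
- jigger: Bystander: brass double cone measure, 47 mm across, 101 mm tall; origin at the centre of its foot.
- glass: Bystander: clear tumbler, 73 mm across, 100 mm tall; origin at the centre of its foot.
- can: Bystander: drink can, 53 mm across, 135 mm tall; origin at the centre of its foot.
Not all that is in view belongs to the job. Leave any red or yellow look-alike of the brush_stand alone.

How it is judged:
By the outcome, as a careful person would: the job done as asked, in the order asked, and still so for the second after the job is handed in, while the arm keeps its last pose, push and grip.
It also fails if it takes over 29 s, if anything falls off the work surface, if the arm or the gripper's body presses on something with over 40 N, if the wrist force passes 120 N, or if a joint passes its speed limit or range.

## Working session

There is one attempt and no reset: what is moved stays moved. The work goes in short steps, Python scripts to look and compute and a tool call to move; the robot and the scene stay as the last step left them, time stands still between calls to the robot, and variables do not carry over. Pictures are saved under pics/ and viewed, at most 10 in all, crops included, and the job is handed in when it is done.

Besides the shell and the picture viewer there is one more tool, called in YAML: its name, and indented under it one key for each argument. step_arm: Moves the arm, as the interface text tells. Its arguments: {"type":"object","properties":{"series":{"type":"string"}},"required":["series"]}

```bash
mkdir -p pics
python3 - <<'E'
from cell import observe, grab_frame, camera_info
import cv2, numpy as np
s=observe(); print({k:np.round(s[k],3) for k in ('t','position','eef_rot','opening','contact_force')})
for n in ('scene','top'):
    cv2.imwrite(f'pics/{n}0.png',grab_frame(n)[:,:,::-1]); c=camera_info(n); print(n,c)
E
```

```text
{'t': np.float64(0.0), 'position': array([ 0.271, -0.617,  0.247]), 'eef_rot': array([-3.14 ,  0.   ,  0.414]), 'opening': np.float64(0.086), 'contact_force': array([-0.044,  0.537,  0.089])}
scene {'mtx': array([[484.5294663 ,   0.        , 261.59719043],
       [  0.        , 484.5294663 , 202.10430023],
       [  0.        ,   0.        ,   1.        ]]), 'D': array([-0.18923531,  0.        ,  0.        ,  0.        ,  0.        ]), 'rvec': array([ 2.00205558, -0.52251349,  0.34038661]), 'tvec': array([-0.57592692,  0.15159933,  1.46349462])}
top {'mtx': array([[481.43314333,   0.        , 257.66138868],
       [  0.        , 481.43314333, 195.31895237],
       [  0.        ,   0.        ,   1.        ]]), 'D': array([-0.05547715,  0.        ,  0.        ,  0.        ,  0.        ]), 'rvec': array([ 1.68246374, -2.45922976,  0.31899535]), 'tvec': array([0.00755438, 0.59246183, 1.32314004])}
```

View pics/scene0.png

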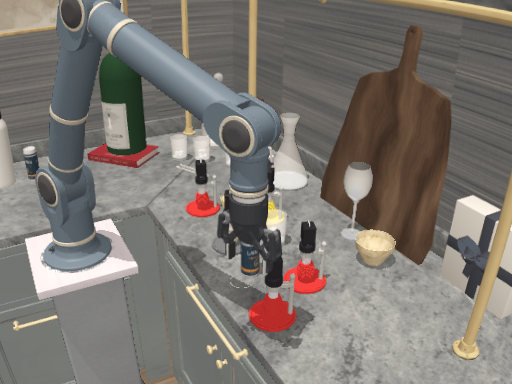

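View pics/top0.png

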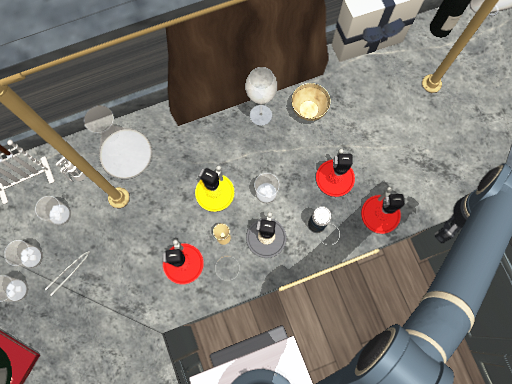

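Top view: the real stand is the dark dish at about (266,238) with its black grip at (267,225). The jigger is near (222,233), the can at (320,218) and the glass at (267,186). Next I'll zoom in.

```bash
cat > h.py <<'E'
import cv2, numpy as np
from cell import observe, grab_frame, camera_info
from scipy.spatial.transform import Rotation as Ro
def cam(n,s=None):
    c=camera_info(n)
    if n!='wrist':
        R=cv2.Rodrigues(c['rvec'])[0]; return c,R,c['tvec']
    T=c['tool_from_camera']; W=np.eye(4); W[:3,:3]=Ro.from_euler('xyz',s['eef_rot']).as_matrix(); W[:3,3]=s['position']
    M=np.linalg.inv(W@T); return c,M[:3,:3],M[:3,3]
def ray(n,uv,z,s=None):
    c,R,t=cam(n,s); p=cv2.undistortPoints(np.array(uv,float).reshape(-1,1,2),c['mtx'],c['D'])[:,0]
    d=np.c_[p,np.ones(len(p))]@R; o=-R.T@t
    return o+d*((z-o[2])/d[:,2])[:,None]
def proj(n,P,s=None):
    c,R,t=cam(n,s); return cv2.projectPoints(np.array(P,float).reshape(-1,3),cv2.Rodrigues(R)[0],t,c['mtx'],c['D'])[0][:,0]
E
python3 - <<'E'
from h import *
im=cv2.imread('pics/top0.png')
for n,uv,z in (('dish',(266,238),.01),('griptop',(267,222),.186),('jig',(222,233),.1),('glassTop',(267,186),.1),('ring',(228,268),0.),('can',(320,214),.135)): print(n,ray('top',[uv],z).round(3))
cv2.imwrite('pics/topc.png',cv2.resize(im[165:285,190:350],None,fx=5,fy=5,interpolation=cv2.INTER_CUBIC))
E
```

```text
dish [[ 0.44 -0.19  0.01]]
griptop [[ 0.451 -0.194  0.186]]
jig [[ 0.484 -0.073  0.1  ]]
glassTop [[ 0.565 -0.24   0.1  ]]
ring [[ 0.398 -0.053  0.   ]]
can [[ 0.429 -0.343  0.135]]
```

View pics/topc.png

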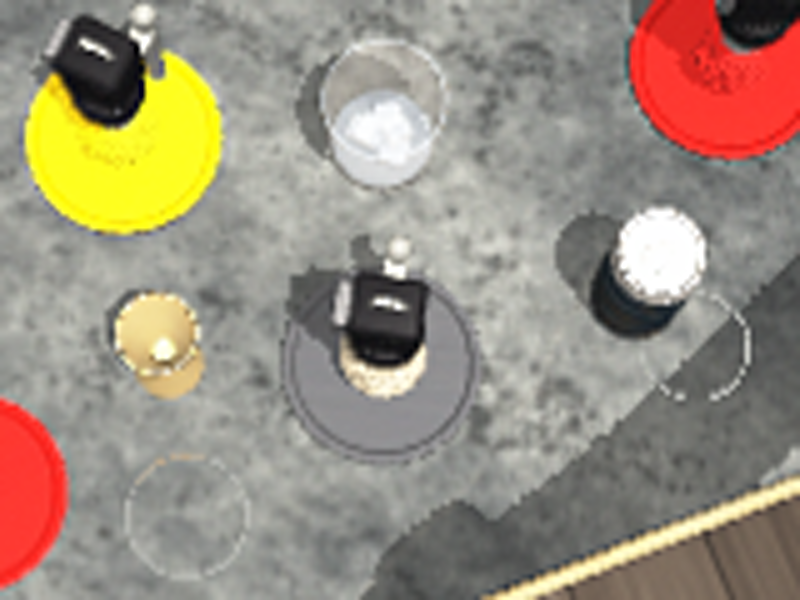

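The crop shows the grip's top face centred near crop (388,305), with the grey catch on its left at (342,303), pointing to the jigger. The post is behind it at (398,250).

Run:
```python
from h import *
f=lambda x,y:(190+(x+.5)/5-.5,165+(y+.5)/5-.5)
P=ray('top',[f(357,272),f(427,283),f(350,330),f(422,338)],.186); print(P.round(4),P.mean(0))
for a,b in((1,0),(3,2),(2,0),(3,1)): d=P[a]-P[b]; print(np.linalg.norm(d),np.degrees(np.arctan2(-d[1],-d[0])))
im=cv2.imread('pics/top0.png'); m=ray('top',[f(380,362)],.008); p=ray('top',[f(399,250)],.128); print('dish',m,'post',p,np.degrees(np.arctan2(*(p-m)[0,1::-1])))
# dish ellipse edges
print(ray('top',[f(281,362),f(478,362),f(380,462)],.006))
```

```text
[[ 0.4647 -0.182   0.186 ]
 [ 0.4458 -0.2142  0.186 ]
 [ 0.4371 -0.1672  0.186 ]
 [ 0.4194 -0.2008  0.186 ]] [ 0.44174281 -0.19105238  0.186     ]
0.037373056886111304 59.631457117573774
0.03798213367175402 62.31161920920677
0.031299286944111965 -28.08481341715275
0.029554129324597493 -26.84813291704238
dish [[ 0.44315666 -0.18966075  0.008     ]] post [[ 0.47912592 -0.21301031  0.128     ]] -32.98974639944411
[[ 0.46493556 -0.13458621  0.006     ]
 [ 0.42218762 -0.24449727  0.006     ]
 [ 0.38766226 -0.1678614   0.006     ]]
```

step_arm:
  series: "0.03 -0.03 -0.005 6.5 -1; 0.06 -0.06 -0.01 13 -1; 0.09 -0.09 -0.01 19.5 -1; 0.12 -0.12 -0.01 26 -1; 0.15 -0.15 -0.01 32.5 -1; 0.18 -0.18 -0.01 39 -1; 0.21 -0.21 -0.01 45.5 -1; 0.24 -0.235 -0.01 52 -1"

```text
t: 0.9
position: [0.3967, -0.3041, 0.2581]
eef_rot: [-3.141, 0.001, -0.498]
contact_force: [1.0, 0.0, -0.4]
opening: 0.0853
gripper_force: 0.0
```

step_arm:
  series: "-0.005 -0.04 0 0 -1; -0.01 -0.08 0 0 -1; -0.0145 -0.121 0 0 -1; -0.0145 -0.121 0 0 -1; -0.0145 -0.121 0 0 -1"

```text
t: 1.4
position: [0.4413, -0.1922, 0.2581]
eef_rot: [3.141, 0.001, -0.491]
contact_force: [-0.8, -0.4, -0.5]
opening: 0.0856
gripper_force: 0.0
```

Run:
```python
from h import *
s=observe(); print(s['position'],s['eef_rot'])
im=grab_frame('wrist')[:,:,::-1]; cv2.imwrite('pics/w0.png',im)
print(camera_info('wrist'))
C=np.array([.442,-.191]);a=np.radians(-29.);x=np.array([np.cos(a),np.sin(a)]);y=np.array([-x[1],x[0]])
Q=[[*(C+i*x*.017+j*y*.02),.186] for i,j in((1,1),(1,-1),(-1,-1),(-1,1))]
print(proj('wrist',Q,s).round(1).tolist(), proj('top',Q).round(1).tolist(), proj('scene',Q).round(1).tolist())
c=grab_frame('scene')[:,:,::-1]; t=grab_frame('top')[:,:,::-1]
cv2.imwrite('pics/st.png',np.hstack([cv2.resize(q[y0:y0+100,x0:x0+100],(400,400),interpolation=cv2.INTER_CUBIC) for q,x0,y0 in((c,190,150),(t,215,180))]))
```

```text
[ 0.4412814  -0.19217103  0.25807775] [ 3.14117909e+00  5.23583874e-04 -4.91293816e-01]
{'mtx': array([[280.79895007,   0.        , 257.10206009],
       [  0.        , 280.79895007, 193.01629253],
       [  0.        ,   0.        ,   1.        ]]), 'D': array([-0.02160322,  0.        ,  0.        ,  0.        ,  0.        ]), 'tool_from_camera': array([[ 3.50833932e-04, -9.64586152e-01, -2.63767761e-01,
         6.75306399e-02],
       [ 9.99999528e-01,  9.93546830e-05,  9.66750499e-04,
        -5.27846674e-04],
       [-9.06307582e-04, -2.63767976e-01,  9.64585732e-01,
        -1.25295457e-01],
       [ 0.00000000e+00,  0.00000000e+00,  0.00000000e+00,
         1.00000000e+00]])}
[[228.4, 187.9], [283.5, 188.7], [281.7, 232.1], [228.9, 231.4]] [[260.7, 218.4], [275.7, 220.4], [274.1, 233.0], [258.9, 231.0]] [[235.6, 188.7], [235.2, 194.7], [223.5, 194.6], [224.3, 188.6]]
```

View pics/w0.png

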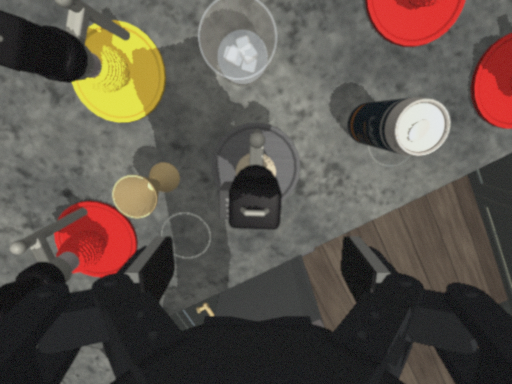

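View pics/st.png

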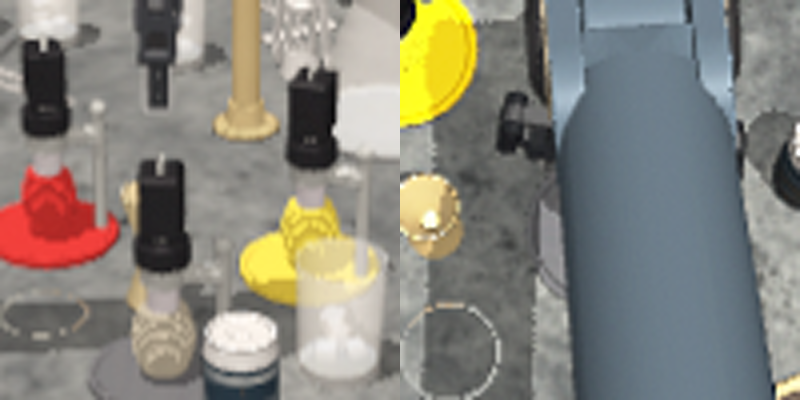

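Wrist view: the grip's black top lies at columns 230–281, rows to about 228, with the grey catch at (225,207), square to the tool. I'll measure its edges precisely.

Run:
```python
from h import *
s=observe(); im=cv2.imread('pics/w0.png'); g=cv2.cvtColor(im,6)
for r in (200,208,220,224,226,228,230,232): print(r,g[r,216:290:1][:18],g[r,274:290])
print(g[205:240,240],g[205:240,272])
m=((g<45)*255).astype(np.uint8); m[:165]=0;m[240:]=0;m[:,:200]=0;m[:,300:]=0
c=max(cv2.findContours(m,0,2)[0],key=cv2.contourArea); print(cv2.boundingRect(c)); print(cv2.approxPolyDP(c,2,True)[:,0].tolist())
```

```text
200 [ 78  80  72  75  86  93  91  93  95 110 132 138 117  64  29  27  25  38] [ 71  67  63  57  48  37  49  84 107 111 111 108 101  99  97 104]
208 [79 82 77 78 87 91 93 90 88 94 94 90 68 45 29 36 37 43] [ 65  63  59  54  42  35  58  82 100 107 106 108 108 104 110 108]
220 [ 80  81  83  81  84  83  81  84  93 108 115 105  80  44  37  37  41  40] [ 54  52  49  42  37  52  79 103 109 105 111 110 115 115 123 126]
224 [ 82  84  80  81  80  84  82  79  86 100 112 113 100  77  45  31  37  35] [ 50  51  42  38  47  73 102 110 110 114 117 116 114 116 115 116]
226 [ 83  78  81  77  76  79  83  80  85  92 106 114 112 102  85  58  44  41] [ 53  46  43  49  71 100 110 112 115 118 118 115 116 115 114 112]
228 [ 77  79  77  79  75  77  74  74  82  85 105 114 116 115 113 105  97  88] [ 48  57  68  88 107 117 118 121 117 118 117 113 117 113 114 118]
230 [ 79  78  74  74  74  70  71  69  69  74  90 105 112 113 113 112 111 109] [101 107 112 117 123 125 123 121 120 114 112 114 114 114 117 116]
232 [ 82  81  77  77  74  74  74  73  71  73  84  99 104 103 102 103 105 107] [108 113 117 119 122 124 123 120 117 111 109 111 114 117 114 115]
[ 50  52  59  69  78  75  69  58  51  53  48  48  46  50  50  48  46  48
  44  42  43  39  44  68  95 103 109 113 109 107 101  93  94  92  91] [ 68  67  66  63  61  61  63  66  61  60  60  59  57  58  57  54  54  59
  56  54  53  49  46  50  70  93 102 101  97 102 103  98  99 101 104]
(229, 166, 52, 62)
[[247, 167], [234, 179], [229, 190], [229, 221], [232, 226], [271, 227], [251, 226], [248, 222], [242, 226], [234, 220], [232, 202], [242, 196], [242, 193], [268, 197], [276, 193], [279, 196], [278, 222], [275, 227], [278, 223], [280, 197], [276, 180], [263, 167]]
```

step_arm:
  series: "0.0015 -0.0018 0.02 0 -1; 0.0015 -0.0018 0.05 0 -1; 0.0015 -0.0018 0.08 0 -1; 0.0015 -0.0018 0.095 0 -1; 0.0015 -0.0018 0.101 0 -1; 0.0015 -0.0018 0.101 0 -0.6; 0.0015 -0.0018 0.101 0 -0.4; 0.0015 -0.0018 0.101 0 -0.25"

```text
t: 2.35
position: [0.4448, -0.1918, 0.1586]
eef_rot: [-3.14, -0.003, -0.494]
contact_force: [2.1, 3.1, 0.1]
opening: 0.0534
gripper_force: 1.5
```

step_arm:
  series: "0 0 0 0 -0.25; 0 0 0 0 -0.25; 0 0 0 0 -0.25"

```text
t: 2.65
position: [0.4444, -0.1918, 0.1581]
eef_rot: [-3.141, -0.002, -0.493]
contact_force: [2.8, 2.4, 2.4]
opening: 0.0534
gripper_force: 1.7
```

step_arm:
  series: "0 -0.0025 0 0 -0.25; 0 -0.0025 0 0 -0.25; 0 -0.0025 0 0 -0.2; 0 -0.0025 0 0 -0.2"

```text
t: 3.05
position: [0.4445, -0.1897, 0.1572]
eef_rot: [-3.142, 0.0, -0.494]
contact_force: [0.8, 2.6, 1.4]
opening: 0.0509
gripper_force: 1.3
```

step_arm:
  series: "0 0 0 0 -0.17; 0 0 0 0 -0.14; 0 0 0 0 -0.14; 0 0 0 0 -0.14"

```text
t: 3.45
position: [0.4447, -0.1896, 0.1573]
eef_rot: [-3.141, 0.0, -0.494]
contact_force: [1.8, 3.3, 1.3]
opening: 0.0487
gripper_force: 1.8
```

step_arm:
  series: "0 0 0 0 -0.12; 0 0 0 0 -0.1; 0 0 0 0 -0.1; 0 0 0 0 -0.1"

```text
t: 3.85
position: [0.4448, -0.1897, 0.1574]
eef_rot: [-3.141, -0.0, -0.494]
contact_force: [2.7, 3.6, 3.4]
opening: 0.047
gripper_force: 2.2
```

step_arm:
  series: "0 -0.002 0 0 -0.1; 0 -0.002 0 0 -0.1; 0 -0.002 0 0 -0.1"

```text
t: 4.15
position: [0.4454, -0.1886, 0.1573]
eef_rot: [3.141, -0.0, -0.494]
contact_force: [0.7, 1.4, 2.7]
opening: 0.0469
gripper_force: 2.5
```

step_arm:
  series: "0 0 0 0 -0.08; 0 0 0 0 -0.07; 0 0 0 0 -0.07; 0 0 0 0 -0.07"

```text
t: 4.55
position: [0.4453, -0.1888, 0.1574]
eef_rot: [3.141, -0.0, -0.494]
contact_force: [-1.3, -0.9, 4.9]
opening: 0.0454
gripper_force: 5.2
```

step_arm:
  series: "0 0 0 0 -0.06; 0 0 0 0 -0.05; 0 0 0 0 -0.05; 0 0 0 0 -0.05"

```text
t: 4.95
position: [0.4451, -0.1891, 0.1575]
eef_rot: [3.14, -0.0, -0.495]
contact_force: [-2.7, -0.9, 5.7]
opening: 0.0448
gripper_force: 6.5
```

step_arm:
  series: "0 0 0 0 -0.045; 0 0 0 0 -0.04; 0 0 0 0 -0.04; 0 0 0 0 -0.04"

```text
t: 5.35
position: [0.4451, -0.1893, 0.1576]
eef_rot: [3.14, -0.0, -0.495]
contact_force: [-2.1, -1.5, 6.6]
opening: 0.0445
gripper_force: 7.1
```

step_arm:
  series: "0 0 0 0 -0.03; 0 0 0 0 -0.02; 0 0 0 0 -0.02; 0 0 0 0 -0.02"

```text
t: 5.75
position: [0.445, -0.1895, 0.1577]
eef_rot: [3.14, -0.0, -0.495]
contact_force: [-2.7, -2.8, 7.3]
opening: 0.0439
gripper_force: 10.7
```

step_arm:
  series: "0 0 -0.001 0 -0.01; 0 0 -0.001 0 0; 0 0 -0.001 0 0; 0 0 -0.001 0 0"

```text
t: 6.15
position: [0.4448, -0.1894, 0.158]
eef_rot: [3.14, 0.0, -0.495]
contact_force: [-2.1, -5.5, 0.6]
opening: 0.0431
gripper_force: 18.0
```

step_arm:
  series: "0 0 0 0 0.01; 0 0 0 0 0.02; 0 0 0 0 0.02; 0 0 -0.002 0 0.02; 0 0 -0.005 0 0.02; 0 0 -0.009 0 0.02; 0 0 -0.013 0 0.02; 0 0 -0.013 0 0.02"

```text
t: 6.95
position: [0.4447, -0.1895, 0.1709]
eef_rot: [3.14, 0.001, -0.496]
contact_force: [-2.8, -5.3, -0.4]
opening: 0.0424
gripper_force: 25.2
```

step_arm:
  series: "0 0 -0.004 0 0.02; 0 0 -0.01 0 0.02; 0 0 -0.016 0 0.02; 0 0 -0.022 0 0.02; 0 0 -0.028 0 0.02; 0 0 -0.033 0 0.02; 0 0 -0.036 0 0.02; 0 0 -0.038 0 0.02"

```text
t: 7.75
position: [0.4447, -0.1894, 0.2086]
eef_rot: [3.14, 0.001, -0.496]
contact_force: [-1.0, -5.2, -1.7]
opening: 0.0422
gripper_force: 24.9
```

step_arm:
  series: "0 0 -0.003 0 0.02; 0 0 -0.006 0 0.02; 0 0 -0.009 0 0.02; 0 0 -0.012 0 0.02; 0 0 -0.015 0 0.02; 0 0 -0.018 0 0.02; 0 0 -0.021 0 0.02; 0 0 -0.021 0 0.02"

```text
t: 8.55
position: [0.4446, -0.1894, 0.229]
eef_rot: [3.14, 0.001, -0.496]
contact_force: [-0.8, -5.1, -3.6]
opening: 0.0424
gripper_force: 25.0
```

step_arm:
  series: "0 0 -0.004 0 0.02; 0 0 -0.008 0 0.02; 0 0 -0.012 0 0.02; 0 0 -0.016 0 0.02; 0 0 -0.02 0 0.02; 0 0 -0.024 0 0.02; 0 0 -0.028 0 0.02; 0 0 -0.03 0 0.02"

```text
t: 9.35
position: [0.4445, -0.1893, 0.2587]
eef_rot: [3.14, 0.002, -0.496]
contact_force: [-0.5, -7.2, -7.6]
opening: 0.0425
gripper_force: 24.7
```

Run:
```python
from h import *
s=observe(); print(s['position'],s['contact_force'])
c=grab_frame('scene')[:,:,::-1]; w=grab_frame('wrist')[:,:,::-1]
cv2.imwrite('pics/a.png',np.hstack([cv2.resize(q,(400,400),interpolation=cv2.INTER_CUBIC) for q in(c[145:265,170:290],w[120:300,165:345])]))
```

```text
[ 0.44450939 -0.18934765  0.25865101] [-0.51767995 -7.17332579 -7.55362671]
```

View pics/a.png

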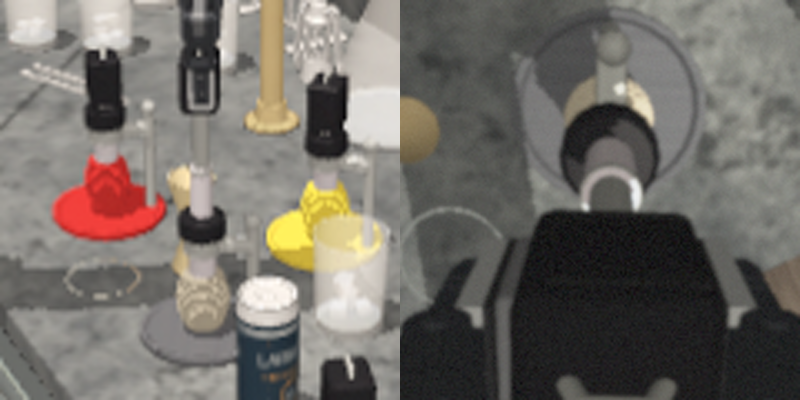

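Both tubes are coming out and the grip sits firmly between the pads. I'll creep up to the hard stop.

step_arm:
  series: "0 0 -0.002 0 0.02; 0 0 -0.004 0 0.02; 0 0 -0.006 0 0.02; 0 0 -0.007 0 0.02; 0 0 -0.007 0 0.02"

```text
t: 9.95
position: [0.4446, -0.1894, 0.2656]
eef_rot: [3.14, 0.002, -0.496]
contact_force: [0.7, -5.5, -5.9]
opening: 0.0424
gripper_force: 24.8
```

step_arm:
  series: "0 0 -0.001 0 0.02; 0 0 -0.001 0 0.02; 0 0 -0.002 0 0.02; 0 0 -0.002 0 0.02"

```text
t: 10.35
position: [0.4446, -0.1894, 0.2675]
eef_rot: [3.14, 0.002, -0.496]
contact_force: [-0.8, -5.5, -5.2]
opening: 0.0424
gripper_force: 24.8
```

step_arm:
  series: "0 0 -0.001 0 0.02; 0 0 -0.001 0 0.02; 0 0 -0.001 0 0.02"

```text
t: 10.65
position: [0.4445, -0.1894, 0.2683]
eef_rot: [3.14, 0.002, -0.496]
contact_force: [0.7, -6.3, -7.6]
opening: 0.0423
gripper_force: 24.8
```

step_arm:
  series: "0 0 -0.001 0 0.02; 0 0 -0.001 0 0.02; 0 0 -0.001 0 0.02"

```text
t: 10.95
position: [0.4443, -0.1893, 0.2684]
eef_rot: [3.14, 0.003, -0.496]
contact_force: [1.4, -6.5, -12.0]
opening: 0.0423
gripper_force: 24.3
```

step_arm:
  series: "0 0 -0.0005 0 0.02; 0 0 -0.0005 0 0.02; 0 0 -0.0005 0 0.02; 0 0 -0.0005 0 0.02; 0 0 -0.0005 0 0.02"

```text
t: 11.45
position: [0.4442, -0.1893, 0.2684]
eef_rot: [3.14, 0.003, -0.496]
contact_force: [1.9, -6.5, -14.0]
opening: 0.0422
gripper_force: 24.2
```

The position holds at 0.2684 while the pull rises to 14 N, so it's on the hard stop and not slipping. I'll hand it in.

```bash
python3 -c "
from cell import ctrl
print(ctrl.hand_in())"
```

```text
the job is handed in; nothing more can be done
None
```

The job is handed in: the handle is drawn out about 110 mm to the hard second stop and held there by the grip, with the catch squeezed at about 25 N and no sign that the jigger, glass or can was touched.

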